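# Make up two chocolate gift sets

### The arm

A 7-joint arm with a two-finger parallel gripper is mounted at the origin on the work surface. World frame = base frame: x ahead of the robot, y to its left, z up, the work surface at z = 0. Lengths are in m, angles in rad, forces in N, time in s.
With the tool pointing down it reaches from about 0.4 to 0.85 m from the base axis. Payload 6.9 kg.
Tool frame: the origin (TCP) lies midway between the tips of the shut fingers; the grasp point (between the pads) lies behind it (ctrl.pinch_z is the z of the grasp point in the tool frame, in m); z points along the fingers, y is the line along which they close (so a half turn about z gives the same grasp; the last joint's range is limited). The gripper opens to 85 mm and grips with 20 to 120 N. Pads are 22 mm wide; open, the fingers measure 114 mm over their backs; the gripper's body (76 mm by 85 mm) begins 54 mm behind the grasp point. The pads swing forward as they close: fully open they stand 13 mm farther back than shut.
Start: joints at [-1.046, 0.507, -0.238, 1.5, 0.126, 1.149, -0.155], TCP at [0.254, 0.571, 0.231] pointing down, gripper open.
Joint ranges: [-3.08, 3.08], [-0.24, 2.05], [-1.43, 1.35], [0, 2.5], [-1.52, 4.66], [0.17, 1.96], [-2.89, 2.89]. Speed limits (rad/s): [2.39, 2.39, 3.14, 3.14, 3.14, 3.14, 3.14].

### API

Orientations are given as a unit quaternion [w, x, y, z].
In Python, from station import ctrl, get_state, vision, ticket, models gives the robot as it stands. Calls block until the motion is done:
- ctrl.movep(position, orientation): joint-space move of the TCP to a pose.
- ctrl.movel(position, frame=None, max_speed=0.15): straight line of the TCP; frame=None keeps the orientation; max_speed is the mean speed in m/s.
- ctrl.set_joints(angles): joint-space move.
- ctrl.ungrasp() and ctrl.close_gripper(force=None): open the fingers fully, or close them until they stop; force is the grip in N (None keeps the last).
- ctrl.pause(seconds).
- ctrl.ik(position, orientation): joint angles nearest the present ones, or None.
- get_state(): the state.
- vision.grab_frame(name): name is "side" or "top" or "wrist"; returns (picture, depth): 384x512x3 uint8, blue, green, red; 384x512 float32, m along the optical axis (not along the pixel's ray), 0 where there is no reading.
- vision.camera_info(name): a dict with "mtx" (3x3 intrinsics, pixels), "dist_coeffs" ([k1, k2, p1, p2, k3] as OpenCV has them; the pictures are not rectified), "R" (3x3) and "t" (3): a world point X has camera coordinates R X + t; the wrist camera has in their place "hand_eye" (4x4, takes a point from camera to tool coordinates, whose origin is the TCP and whose axes are the flange's). Camera axes: x right, y down, z forward; pixel columns grow to the right and rows downward; lengths in m; the calibration is good to about 2 mm. A picture is of the moment at which its call begins: read the wrist's pose just before it. camera_info takes no time and is no camera call.
A pose or a line that the arm cannot do raises ctrl.Unreachable and nothing moves.
- ticket.close_job(): hands the job in; it is judged then, once.
Trained networks look in the newest picture that a camera, given by its name, has taken for a name from the list of things; names that differ only in an ending like _2 or _b are one class to them, and where a whole thing is asked for, a point or a joint stands for the part that bears it (a point fixed in the world has none). Each returns a list of dicts, best first, with "p" (0 to 1); they miss things now and then, are a little off and sometimes report something else, mostly with a low value. They report only what shows in the picture. A call takes as long as a camera call.
- models.recognise(camera, target): "point" ([column, row] in pixels, amid what is visible of it).
- models.masks_of(camera, target): "mask" (384x512 bool, what is visible of it) and "point" ([column, row] in pixels, amid what is visible of it).
The state is a dict: "time": time; "qpos": joint angles; "qd": joint speeds; "tau": joint torques, N m; "tcp_pos": TCP position; "eef_rot": TCP orientation; "contact_force": force on the tool from outside, world axes, zero at the start; "wrist_torque": the same for the moment, N m; "width": finger opening in m; "gripper_force": force on a finger pad.
Only numpy, scipy, OpenCV 4.12 (cv2) and the standard library are available. Lean on these libraries where they do the work, as an engineer would, in place of code of your own. Each camera call takes 0.05 s, during which the arm holds its last target. There are 200 camera calls.

### The job

Make up the two gift sets on the shop counter. In the tray with three bays stand the tall tin in the middle bay, one jar in one end bay and the small square-edged carton in the other end bay; in the tray with two bays lay the flat bar box in the long bay and stand the other jar in the short bay. Everything ends the way up it started, flat on the floor of its bay, let go and at rest; do not shift the pen basket, the big gift carton or the price stand.

Things in the scene. Friction and masses are not known exactly. Their poses are not given: they have to be found in the camera images.
- jar_1: squat round jar, dark brown with a brass-coloured screw lid: body 48 mm diameter up to 44 mm high, lid 45 mm diameter, 58 mm high over all, about 160 g. The two jars are alike. Origin: centre of its underside; z up; it starts standing anywhere in the stock row, at any yaw
- jar_2: squat round jar, dark brown with a brass-coloured screw lid: body 48 mm diameter up to 44 mm high, lid 45 mm diameter, 58 mm high over all, about 160 g. The two jars are alike. Origin: centre of its underside; z up; it starts standing anywhere in the stock row, at any yaw
- tin: tall plain metal cylinder tin, 56 mm diameter, 80 mm high, about 180 g. Origin: centre of its underside; z up; starts standing in the stock row
- carton: small upright dark green carton with leaf print, 40 mm (its x) by 56 mm (its y), 70 mm high, about 120 g. Origin: centre of its underside; z up; starts standing in the stock row, its x axis within about 35 degrees of world x. Fits its bay at any yaw
- bar_box: flat oblong box of chocolate with a brass-coloured band round its middle, 38 mm wide (its x), 110 mm long (its y), 28 mm thick, about 120 g. Origin: centre of its underside; z up; starts lying flat in the stock row, its long axis within about 35 degrees of world y. The two ends are alike, so either way round will do
- tray_three: low open gift tray, cardboard floor, dark brown rims, three equal bays in a row along its y. Outside 80 (x) by 234 mm (y); walls 3 mm thick, tops 12 mm and bay floors 3 mm above the counter. Bays 74 by 74 mm inside, centres at y = -77, 0, +77 mm, x = 0. Origin: centre of its underside; its y within 12 degrees of world y. Fixed to the counter.
- tray_two: low open gift tray, cardboard floor, dark brown rims, two bays along its y. Outside 80 (x) by 207 mm (y); walls 3 mm thick, tops 12 mm and bay floors 3 mm above the counter. Long bay 74 (x) by 124 mm, centre y = -38.5 mm; short bay 74 by 74 mm, centre y = +63.5 mm; x = 0. Origin: centre of its underside; its y within 12 degrees of world y. Fixed to the counter.
- pen_basket: bystander: square black open basket with pens, 75 by 75 mm, 95 mm high (pens to about 140 mm). Origin: centre of its underside. Leave it where it is
- gift_carton: bystander: big pink gift carton with leaf print, 55 by 95 mm, 125 mm high. Origin: centre of its underside. Leave it where it is
- price_stand: bystander: small leaning dark slate on a wooden foot of 50 by 70 mm, 56 mm high. Origin: centre of its underside. Leave it where it is

How it is judged:
At the end, for the whole second after the job is handed in: Tin in the middle, one jar and the carton in the end bays of the three-bay tray; bar box in the long, other jar in the short bay of the other. Each within 19 mm of its bay centre along both tray axes, 5 mm of the floor, tilt under 0.1 rad, bar box along its bay within 0.35 rad; released, still (x of tin in the frame of tray_three between -0.019 and 0.019 m and y of tin in the frame of tray_three between -0.019 and 0.019 m and z of tin in the frame of tray_three between -0.002 and 0.008 m and angle between each of tin, bar_box's own z axis and vertical below 0.1 rad and x of bar_box in the frame of tray_two between -0.019 and 0.019 m and y of bar_box in the frame of tray_two between -0.0575 and -0.0195 m and z of bar_box in the frame of tray_two between -0.002 and 0.008 m and angle between the y axis of bar_box and the y axis of tray_two, either way round below 0.35 rad and (((x of jar_1 in the frame of tray_three between -0.019 and 0.019 m and y of jar_1 in the frame of tray_three between -0.096 and -0.058 m and z of jar_1 in the frame of tray_three between -0.002 and 0.008 m and angle between jar_1's own z axis and vertical below 0.1 rad) and (x of carton in the frame of tray_three between -0.019 and 0.019 m and y of carton in the frame of tray_three between 0.058 and 0.096 m and z of carton in the frame of tray_three between -0.002 and 0.008 m and angle between carton's own z axis and vertical below 0.1 rad) and (x of jar_2 in the frame of tray_two between -0.019 and 0.019 m and y of jar_2 in the frame of tray_two between 0.0445 and 0.0825 m and z of jar_2 in the frame of tray_two between -0.002 and 0.008 m and angle between jar_2's own z axis and vertical below 0.1 rad)) or ((x of jar_1 in the frame of tray_three between -0.019 and 0.019 m and y of jar_1 in the frame of tray_three between 0.058 and 0.096 m and z of jar_1 in the frame of tray_three between -0.002 and 0.008 m and angle between jar_1's own z axis and vertical below 0.1 rad) and (x of carton in the frame of tray_three between -0.019 and 0.019 m and y of carton in the frame of tray_three between -0.096 and -0.058 m and z of carton in the frame of tray_three between -0.002 and 0.008 m and angle between carton's own z axis and vertical below 0.1 rad) and (x of jar_2 in the frame of tray_two between -0.019 and 0.019 m and y of jar_2 in the frame of tray_two between 0.0445 and 0.0825 m and z of jar_2 in the frame of tray_two between -0.002 and 0.008 m and angle between jar_2's own z axis and vertical below 0.1 rad)) or ((x of jar_2 in the frame of tray_three between -0.019 and 0.019 m and y of jar_2 in the frame of tray_three between -0.096 and -0.058 m and z of jar_2 in the frame of tray_three between -0.002 and 0.008 m and angle between jar_2's own z axis and vertical below 0.1 rad) and (x of carton in the frame of tray_three between -0.019 and 0.019 m and y of carton in the frame of tray_three between 0.058 and 0.096 m and z of carton in the frame of tray_three between -0.002 and 0.008 m and angle between carton's own z axis and vertical below 0.1 rad) and (x of jar_1 in the frame of tray_two between -0.019 and 0.019 m and y of jar_1 in the frame of tray_two between 0.0445 and 0.0825 m and z of jar_1 in the frame of tray_two between -0.002 and 0.008 m and angle between jar_1's own z axis and vertical below 0.1 rad)) or ((x of jar_2 in the frame of tray_three between -0.019 and 0.019 m and y of jar_2 in the frame of tray_three between 0.058 and 0.096 m and z of jar_2 in the frame of tray_three between -0.002 and 0.008 m and angle between jar_2's own z axis and vertical below 0.1 rad) and (x of carton in the frame of tray_three between -0.019 and 0.019 m and y of carton in the frame of tray_three between -0.096 and -0.058 m and z of carton in the frame of tray_three between -0.002 and 0.008 m and angle between carton's own z axis and vertical below 0.1 rad) and (x of jar_1 in the frame of tray_two between -0.019 and 0.019 m and y of jar_1 in the frame of tray_two between 0.0445 and 0.0825 m and z of jar_1 in the frame of tray_two between -0.002 and 0.008 m and angle between jar_1's own z axis and vertical below 0.1 rad))) and linear speed of each of jar_1, jar_2, tin, carton, bar_box below 0.02 m/s and contact force between each of jar_1, jar_2, tin, carton, bar_box and the fingers below 0.1 N); the robot touches nothing.
It fails at once if a bystander is shifted by more than 30 mm: pen_basket (distance of pen_basket from where it was at the start of the episode above 0.03 m).
It fails at once if a bystander is shifted by more than 30 mm: gift_carton (distance of gift_carton from where it was at the start of the episode above 0.03 m).
It fails at once if a bystander is shifted by more than 30 mm: price_stand (distance of price_stand from where it was at the start of the episode above 0.03 m).
It also fails if it takes over 128 s, if anything falls off the work surface, if the arm or the gripper's body presses on something with over 40 N, if the wrist force passes 120 N, or if a joint passes its speed limit or range.

## Working session

There is one attempt and no reset: what is moved stays moved. The work goes in short steps, each a Python script; the robot and the scene stay as the last script left them, time stands still between calls to the robot, and variables do not carry over. Pictures are saved under pics/ and viewed, at most 14 in all, crops included, and the job is handed in when it is done.

```bash
ls; mkdir -p pics; python3 - <<'E'
from station import ctrl, get_state, vision, models
import cv2, numpy as np
s=get_state(); print(s['time'],s['tcp_pos'],s['eef_rot'],s['width'],ctrl.pinch_z)
for n in('top','side'):
    im,d=vision.grab_frame(n); cv2.imwrite(f'pics/{n}0.png',im); np.savez(f'{n}0.npz',im=im,d=d)
    c=vision.camera_info(n); print(n,np.round(-c['R'].T@c['t'],3),np.round(c['R'][2],2),c['mtx'][0,0],c['dist_coeffs'])
print(vision.camera_info('wrist'))
E
```

```text
pics
0.0 [0.2540322  0.57048373 0.23041272] [-1.68578030e-04  2.07875343e-01  9.78154904e-01 -8.92931777e-04] 0.08525250727331615 -0.0187
top [ 0.318 -0.003  1.379] [ 0.2   0.01 -0.98] 396.3148794022671 [-0.08432385  0.          0.          0.          0.        ]
side [ 0.232 -0.811  1.102] [ 0.28  0.57 -0.77] 427.2674950927471 [-0.00180276  0.          0.          0.          0.        ]
{'mtx': array([[285.38115129,   0.        , 251.93810886],
       [  0.        , 285.38115129, 184.79152343],
       [  0.        ,   0.        ,   1.        ]]), 'dist_coeffs': array([-0.05645336,  0.        ,  0.        ,  0.        ,  0.        ]), 'hand_eye': array([[-2.76717494e-04, -9.64063738e-01, -2.65670910e-01,
         6.74040382e-02],
       [ 9.99999944e-01, -3.16249454e-04,  1.06022720e-04,
         9.85439795e-04],
       [-1.86230940e-04, -2.65670866e-01,  9.64063772e-01,
        -1.41829932e-01],
       [ 0.00000000e+00,  0.00000000e+00,  0.00000000e+00,
         1.00000000e+00]])}
```

View pics/top0.png

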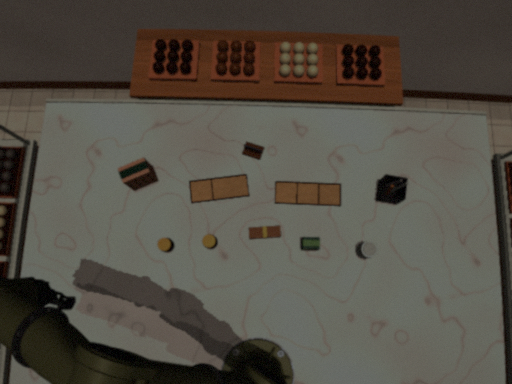

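View pics/side0.png

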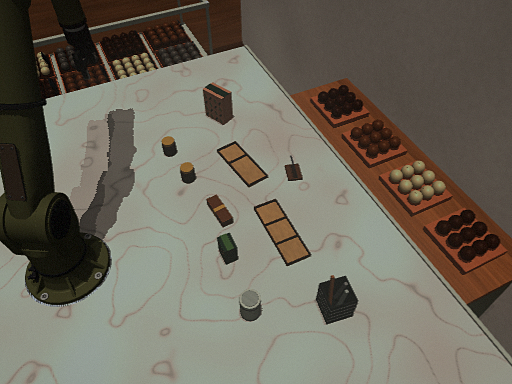

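The top view shows the jars at about (165,244) and (209,241), the bar box at (265,232), the carton at (310,243) and the tin at (366,250). tray_two is at (219,188) with its short bay to the left (+y), and tray_three is at (308,193). The bystanders are at (138,174), (253,150) and (391,190). The side view agrees.

```bash
cat > h.py <<'E'
from station import ctrl, get_state, vision, ticket, models
import cv2, numpy as np
def cloud(cam, mask, d):
    c=vision.camera_info(cam); v,u=np.nonzero(mask&(d>0)); z=d[v,u].astype(float)
    n=cv2.undistortPoints(np.stack([u,v],1).astype(float)[:,None],c['mtx'],c['dist_coeffs'])[:,0]
    return (np.c_[n*z[:,None],z]-c['t'])@c['R']
def onplane(cam, mask, h):   # mask pixels on plane z=h
    c=vision.camera_info(cam); v,u=np.nonzero(mask)
    n=cv2.undistortPoints(np.stack([u,v],1).astype(float)[:,None],c['mtx'],c['dist_coeffs'])[:,0]
    r=np.c_[n,np.ones(len(n))]@c['R']; o=-c['R'].T@c['t']
    return (o+r*((h-o[2])/r[:,2])[:,None])[:,:2]
H=dict(jar_1=.058,tin=.08,carton=.07,bar_box=.028,tray_three=.006,tray_two=.006,pen_basket=.095,gift_carton=.125,price_stand=.05)
def rect(p):
    (x,y),(w,h),a=cv2.minAreaRect((p*1000).astype(np.float32))
    if w>h: w,h,a=h,w,a+90   # a: direction of the short side
    a=(a+90)%180-90
    return np.round([x,y,w,h,a],1)
E
python3 - <<'E'
from h import *
for cam in('top','side'):
  im,d=vision.grab_frame(cam)
  for n,h in H.items():
    for m in models.masks_of(cam,n):
        if m['p']<.3: continue
        P=cloud(cam,m['mask'],d); t=P[abs(P[:,2]-h)<.012]
        print(cam,n,round(m['p'],2),np.round(m['point']),m['mask'].sum(),'zmax',np.round(np.percentile(P[:,2],[5,95]),3),'top:',len(t),rect(t[:,:2]) if len(t)>5 else '', 'mean',np.round(t.mean(0)*1000) if len(t) else '')
E
```

```text
top jar_1 0.74 [208. 243.] 156 zmax [0.038 0.062] top: 135 [433.7 174.7  40.2  40.7 -88.2] mean [433. 175.  58.]
top jar_1 0.5 [167. 244.] 199 zmax [0.006 0.061] top: 142 [417.1 324.8  40.   43.6 -83.6] mean [417. 325.  57.]
top tin 0.54 [366. 252.] 280 zmax [0.03  0.085] top: 222 [ 421.8 -353.7   50.4   53.8  -37.6] mean [ 421. -353.   80.]
top carton 0.53 [310. 244.] 251 zmax [0.009 0.073] top: 210 [ 436.9 -165.9   39.9   57.1    1. ] mean [ 436. -166.   70.]
top bar_box 0.6 [265. 235.] 366 zmax [0.019 0.033] top: 349 [474.7 -10.2  39.1 106.5   5.4] mean [474. -10.  28.]
top tray_three 0.64 [309. 193.] 1505 zmax [-0.001  0.013] top: 1494 [ 618.3 -158.    84.   232.    -1.2] mean [ 619. -159.    4.]
top tray_two 0.85 [221. 188.] 1277 zmax [-0.002  0.013] top: 1271 [627.6 156.7  84.4 207.5   9. ] mean [627. 157.   4.]
top tray_two 0.74 [166. 245.] 203 zmax [0.007 0.061] top: 24 [413.  315.8  24.6  49.1  68.3] mean [413. 311.   7.]
top pen_basket 0.94 [387. 193.] 769 zmax [0.003 0.122] top: 205 [ 631.3 -443.3   76.2   77.6   81.7] mean [ 632. -441.   93.]
top pen_basket 0.71 [264. 232
[... 821 characters left out ...]
top: 358 [474.5 -12.5  38.1 114.2   5.1] mean [473. -16.  27.]
side tray_three 0.98 [281. 232.] 1694 zmax [-0.     0.013] top: 1685 [ 6.181e+02 -1.541e+02  8.230e+01  2.482e+02 -1.000e-01] mean [ 618. -161.    5.]
side tray_two 0.93 [244. 161.] 1110 zmax [-0.001  0.013] top: 1100 [627.7 162.   90.1 228.5   9.2] mean [627. 153.   5.]
side pen_basket 0.89 [335. 300.] 1456 zmax [0.004 0.122] top: 369 [ 631.1 -446.9   76.2   77.2   -8.5] mean [ 629. -449.   93.]
side gift_carton 0.9 [216. 100.] 928 zmax [0.011 0.127] top: 301 [653.3 428.3  60.1 101.5  26.1] mean [651. 423. 124.]
side price_stand 0.48 [291. 171.] 189 zmax [0.004 0.046] top: 12 [761.6  19.9   6.5  26.7 -14.7] mean [760.  19.  52.]
```

```bash
cat >> h.py <<'E'
T3=(.6182,-.158,np.radians(-.8)); T2=(.6277,.157,np.radians(9.1))
def bay(T,y): return T[0]-np.sin(T[2])*y, T[1]+np.cos(T[2])*y
def down(yaw):  # fingers close along the direction yaw (from world x); choose the nearer half turn
    return [[0,np.cos(a),np.sin(a),0] for a in ((yaw+np.pi/2)/2,(yaw-np.pi/2)/2)]
def best(p,yaw):
    q0=np.array(get_state()['qpos']); c=[]
    for q in down(yaw):
        j=ctrl.ik(p,q)
        if j is not None: c.append((np.abs(np.array(j)-q0).max(),q))
    return min(c,key=lambda t:t[0])[1]
def carry(x,y,yaw,z,X,Y,YAW,force=35,up=.15):
    p=[x,y,up]; ctrl.movep(p,best(p,yaw)); ctrl.movel([x,y,z],max_speed=.12)
    ctrl.close_gripper(force); s=get_state(); print('grip',round(s['width'],4),s['gripper_force'],s['time'])
    ctrl.movel([x,y,up],max_speed=.15)
    p=[X,Y,up]; ctrl.movep(p,best(p,YAW)); s=get_state(); print('lift',round(s['width'],4),s['gripper_force'])
    ctrl.movel([X,Y,z+.03],max_speed=.15); ctrl.movel([X,Y,z+.0045],max_speed=.04)
    print('down',np.round(get_state()['contact_force'],1)); ctrl.ungrasp(); ctrl.pause(.2); ctrl.movel([X,Y,up],max_speed=.15)
    s=get_state(); print('t',s['time'],s['tcp_pos'])
E
python3 - <<'E'
from h import *
carry(.418,.322,T2[2],.014,*bay(T2,.0635),T2[2])
im,_=vision.grab_frame('top'); im2,_=vision.grab_frame('side'); cv2.imwrite('pics/a.png',np.vstack([im[120:290,80:440],im2[80:330,100:460]]))
E
```

```text
grip 0.047 35.56186250410974 4.0083
lift 0.047 36.27516112290323
down [ 0.2  0.2 -2.9]
t 9.3 [0.61704802 0.21949393 0.14904399]
```

View pics/a.png

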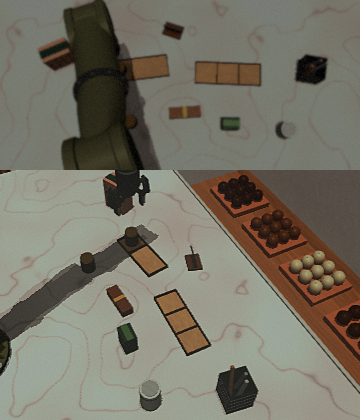

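The side crop shows the first jar upright in tray_two's short bay, at about (131,237). The other things haven't moved, so I'll carry on with the rest.

```bash
python3 - <<'E'
from h import *
carry(.4745,-.0115,np.radians(5.3),.004,*bay(T2,-.0385),T2[2])
carry(.434,.171,0,.014,*bay(T3,.077),T3[2])
carry(.421,-.3555,0,.024,*bay(T3,0),T3[2])
carry(.437,-.1665,np.radians(.7),.020,*bay(T3,-.077),T3[2])
ctrl.movep([.42,-.3,.3],best([.42,-.3,.3],0))
for cam in('top','side'):
  im,d=vision.grab_frame(cam); cv2.imwrite(f'pics/{cam}_b.png',im)
  for n in ('jar_1','tin','carton','bar_box','pen_basket','gift_carton'):
    h=H[n]+(.003 if n in('jar_1','tin','carton','bar_box') else 0)
    for m in models.masks_of(cam,n):
        if m['p']<.3: continue
        P=cloud(cam,m['mask'],d); t=P[abs(P[:,2]-h)<.012]
        if len(t)<6: continue
        r=rect(t[:,:2]); f=lambda T:np.round(np.array([[np.cos(T[2]),np.sin(T[2])],[-np.sin(T[2]),np.cos(T[2])]])@(r[:2]-np.array(T[:2])*1000))
        print(cam,n,round(m['p'],2),r,'z',round(np.median(t[:,2])-h,4),'T3',f(T3),'T2',f(T2))
print(get_state()['time'])
E
```

```text
grip 0.0373 35.90654253959656 12.325
lift 0.0376 35.22084295749664
down [ 0.5 -0.1 -1.2]
t 17.8167 [0.63316455 0.11888388 0.14902674]
grip 0.0469 35.23866640403867 20.3833
lift 0.0468 36.1654784437269
down [ 0.2  0.3 -0.7]
t 25.9667 [ 0.61864378 -0.08088628  0.14906457]
grip 0.0554 34.387797117233276 28.8333
lift 0.0553 35.21491527557373
down [-0.3  0.8 -2.2]
t 34.05 [ 0.61761823 -0.15775297  0.14909402]
grip 0.0392 35.32065510749817 36.5333
lift 0.0397 35.25481045246124
down [ 0.7 -0.1 -0.3]
t 41.6417 [ 0.61655121 -0.23465256  0.14902447]
top jar_1 0.62 [616.5 -73.8  37.8  41.1 -85.2] z -0.0006 T3 [-3. 84.] T2 [ -48. -226.]
top jar_1 0.45 [615.9 222.2  41.4  44.6 -86.6] z -0.0 T3 [ -8. 380.] T2 [-1. 66.]
top tin 0.79 [ 616.9 -157.9   54.    54.4    1.6] z 0.0004 T3 [-1.  0.] T2 [ -60. -309.]
top carton 0.5 [ 618.1 -231.9   41.5   53.7   -1.4] z -0.0003 T3 [  1. -74.] T2 [ -71. -382.]
top bar_box 0.63 [634.3 120.6  40.3 110.    8.1] z -0.0001 T3 [ 12. 279.] T2 [  1. -37.]
top pen_basket 0.69 [ 631.  -444.3   76.4   78.    82.6] z -0.0021 T3 [  17. -286.] T2 [ -92. -594.]
top gift_carton 0.89 [653.5 430.8  59.1  97.9  26.4] z 0.0006 T3 [ 27. 589.] T2 [ 69. 266.]
side jar_1 0.66 [628.2 -81.3  27.7  45.8 -18.4] z -0.0009 T3 [ 9. 77.] T2 [ -37. -235.]
side tin 0.82 [ 618.1 -158.9   50.5   56.2  -27.8] z 0.0006 T3 [-0. -1.] T2 [ -59. -310.]
side carton 0.68 [ 618.4 -235.3   41.9   58.5   -1.7] z 0.0001 T3 [  1. -77.] T2 [ -71. -386.]
side bar_box 0.6 [652.   76.6  17.   39.1 -25.5] z -0.0007 T3 [ 31. 235.] T2 [ 11. -83.]
side pen_basket 0.72 [ 631.  -446.9   77.6   78.    -9.2] z -0.0015 T3 [  17. -289.] T2 [ -92. -597.]
43.3417
```

View pics/top_b.png

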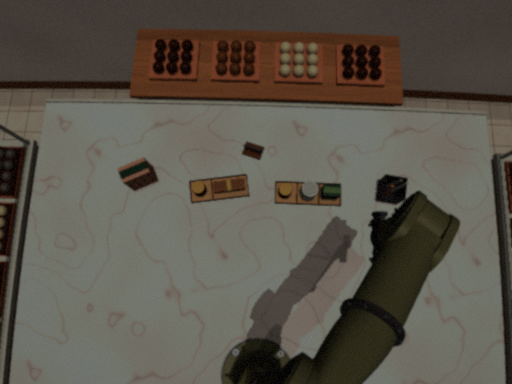

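View pics/side_b.png

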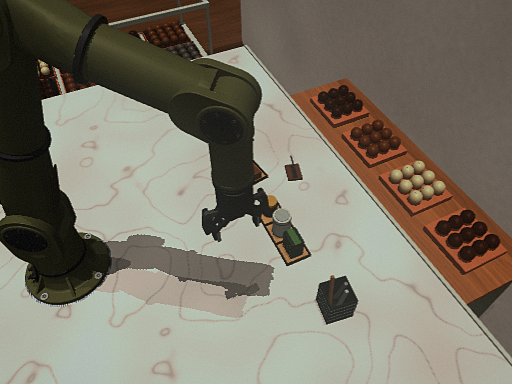

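All five things stand in their bays, within about 7 mm of centre and at the right heights. tray_two is at (219,188) and tray_three at (308,193) in the top view. The basket and gift carton measure the same as before, and the price stand is still at (253,150).

```bash
python3 -c "
from station import ticket; print(ticket.close_job())"
```

```text
the job is handed in; nothing more can be done
None
```

I made up both gift sets and handed the job in at about 43 s: all five things measured within about 7 mm of their bay centres, flat on the floor and let go, and the bystanders had not moved; the verdict itself was not reported back.

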